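# Clamp the right spacer sleeve and hold the clamp handle level

### The arm

A 6-joint arm with a two-finger parallel gripper is mounted at the origin on the work surface. World frame = base frame: x ahead of the robot, y to its left, z up, the work surface at z = 0. Lengths are in m, angles in degrees, forces in N, time in s.
With the tool pointing down it reaches from about 0.25 to 0.725 m from the base axis. Payload 9.7 kg.
Tool frame: the origin (TCP) lies at the very end of the fingers, on their centre line; the grasp point (between the pads) lies 19 mm behind it; z points along the fingers, y is the line along which they close (so a half turn about z gives the same grasp; the last joint's range is limited). The gripper opens to 85 mm and grips with 20 to 120 N. Pads are 22 mm wide; open, the fingers measure 114 mm over their backs; the gripper's body (76 mm by 85 mm) begins 54 mm behind the grasp point. The pads swing forward as they close: fully open they stand 13 mm farther back than shut.
Start: joints at [0, 4.979, 10.078, 95.1, 0, 90], TCP at [0.55, -0, 0.231] pointing down, gripper open.
Joint ranges: [-179.16, 179.16], [-48.56, 103.87], [-65.8, 70.77], [-126.05, 130.52], [-82.76, 87.17], [-180, 180]. Speed limits (degrees/s): [127.2, 127.2, 147.25, 180, 180, 180].

### API

Orientations are given as [roll, pitch, yaw] about the fixed x, y, z axes, in that order (R = Rz(yaw) Ry(pitch) Rx(roll)).
In Python, from workcell import bot gives the robot as it stands.
- The arm moves only by the tool arm_command, never from a script. Its argument "series" is a list of rows, each a list of 4 numbers: the shift along the tool's x, y, z in m, then the turn about the tool's z in rad. A call has exactly 5 rows; each row is the pose to reach, as a shift and turn from the pose commanded when the call began, along the tool's axes at that moment; what a row does not reach only later rows make up. A row lasts 1/10 s, in which the tool goes at most 50 mm and 8.59 degrees, less where a joint would pass 70% of its speed; a pose out of reach is approached as far as the arm can. A call with a gripper value outside its range is refused whole. "hand" is the finger opening in m, from 0 to 0.0854, set as the call begins (left out, the last holds). The fingers move at their own pace and stop on an object; "grip_force" is the grip in N (left out, the last holds). Time passes only in rows, so rows that repeat a pose let the fingers close, or fill a call up. It gives the time, the measured TCP pose, the force, the opening and the grip force at its end, in the units of the state.
- bot.get_obs(): the state, without advancing time (a new reading comes with each control period).
- bot.camera(name): name is "scene" or "side" or "wrist"; returns a dict with "color" (480x640x3 uint8, blue, green, red), "camera_matrix" (3x3 intrinsics, pixels), "dist_coeffs" ([k1, k2, p1, p2, k3] as OpenCV has them; the pictures are not rectified), "xyz" and "orientation" of the camera in the world; the wrist camera has in their place "T_tool_cam" (4x4, takes a point from camera to tool coordinates, whose origin is the TCP and whose axes are the flange's). Camera axes: x right, y up, looking along -z (the intrinsics and any distortion apply to the point x, -y, -z); pixel columns grow to the right and rows downward; lengths in m; the calibration is good to about 2 mm. A picture is of the moment at which its call begins: read the wrist's pose just before it. There is no depth.
- bot.job_done(): hands the job in; it is judged then, once.
Trained networks look in the newest picture that a camera, given by its name, has taken for a name from the list of things; names that differ only in an ending like _2 or _b are one class to them, and where a whole thing is asked for, a point or a joint stands for the part that bears it (a point fixed in the world has none). Each returns a list of dicts, best first, with "confidence" (0 to 1); they miss things now and then, are a little off and sometimes report something else, mostly with a low value. They report only what shows in the picture. A call takes as long as a camera call. They do not tell look-alikes from the thing itself.
- bot.find_in(camera, target): "location" ([column, row] in pixels, amid what is visible of it).
- bot.mark_of(camera, target): "location" ([column, row] in pixels: a listed point, or the origin of a listed thing).
The state is a dict: "time": time; "q": joint angles; "qd": joint speeds; "joint_efforts": joint torques, N m; "ee_pos": TCP position; "tcp_rot": TCP orientation; "wrist_force": force on the tool from outside, world axes, zero at the start; "torque": the same for the moment, N m; "opening": finger opening in m; "grasp_force": force on a finger pad.
Only numpy, scipy, OpenCV 4.12 (cv2) and the standard library are available. Lean on these libraries where they do the work, as an engineer would, in place of code of your own. Each camera call takes 0.05 s, during which the arm holds its last target. There are 200 camera calls.

### The job

Three plain steel spacer sleeves of equal height stand on the bench: put the middle-sized one, the one that fits the fixture's pin snugly, over the pin, fully down on the base plate, and let go of it. Then press the rubber grip of the fixture's sprung handle down with the fingers until the handle is level, so that the clamp foot pushes on the sleeve, and finish while still holding it there, as the handle springs up when released. Leave the other two sleeves and everything else on the bench where they are.

Things in the scene. Friction and masses are not known exactly. Their poses are not given: they have to be found in the camera images.
- fixture: fixed clamp fixture: plate 12 mm thick, 90 mm along x, y -55 to +175 mm. Origin on the bench under the pin's axis, z up. Along +y from the pin: clamp foot, grey plunger housing (44 mm wide, 66 mm high, y 78 to 152 mm), over it the handle pointing to +y, pivoted at y = 100 mm between cheeks 102 mm high. The pin's -x, +x and -y sides are free: best grip a sleeve across the fixture's x
- pin_foot (a point): point on the pin's axis at the top of the base plate, 12 mm above the bench. The pin is 20 mm in diameter and stands 45 mm above the plate; its top 10 mm taper to 8 mm
- sleeve_mid: the sleeve to use: plain steel tube standing on end, 42 mm outside diameter, 23 mm bore, 55 mm high. Origin at the centre of its underside, z along its axis
- sleeve_small: plain steel tube standing on end, 32 mm outside, 16 mm bore, 55 mm high; origin at the centre of its underside. Leave it
- sleeve_large: plain steel tube standing on end, 54 mm outside, 28 mm bore, 55 mm high; origin at the centre of its underside. Leave it
- foot: clamp foot, a rubber disc 20 mm in diameter, axis along the fixture's y, 40 mm above the bench. Origin at the centre of its face towards the pin, 42.5 mm from the pin's axis at rest. It moves to the pin by 60 mm per rad of the handle and is sprung on its plunger (1.2 N/mm): it meets the seated sleeve at about 0.38 rad and pushes with about 8 N when the handle is level
- handle (a joint): angle of the sprung handle: 0 = released, sloping up 0.5 rad away from the pivot; grows as it is pressed down; 0.5 = level; 0.7 = lower stop. Pivot 85 mm above the bench, at y = 100 mm in the fixture's frame, axis along the fixture's x. The spring always returns it to 0; pressing at the grip takes about 2 N to start, about 8 N at level with the sleeve clamped
- grip_top (a point): centre of the upper face of the handle's black rubber grip, a bar 90 mm long (along the handle), 30 mm wide, 18 mm thick. It lies 140 mm from the pivot along the handle and 8 mm above the handle's centre line: about 159 mm above the bench when released, 93 mm when the handle is level; it travels on an arc about the pivot
- bearing: ball bearing lying flat, 35 mm diameter, 11 mm high; a bystander, leave it
- bolt: hex bolt lying flat, 64 mm long, 20 mm head; a bystander, leave it
- collar: shaft collar lying flat, 44 mm diameter, 14 mm high; a bystander, leave it
- wrench: wrench lying flat, 180 mm long; a bystander, leave it
- screwdriver: screwdriver lying flat, 200 mm long, near the robot; a bystander, leave it
- oil_bottle: white bottle, 56 mm diameter, 130 mm high, standing; a bystander, leave it
- gauge_block: steel block 60 x 30 x 30 mm; a bystander, leave it
There are look-alikes about, which are no part of the job. Leave any green look-alike of the sleeve_mid alone.

How it is judged:
By the outcome, as a careful person would: the job done as asked, in the order asked, and still so for the second after the job is handed in, while the arm keeps its last pose, push and grip.
It also fails if it takes over 51 s, if anything falls off the work surface, if the arm or the gripper's body presses on something with over 40 N, if the wrist force passes 120 N, or if a joint passes its speed limit or range.

## Working session

There is one attempt and no reset: what is moved stays moved. The work goes in short steps, Python scripts to look and compute and a tool call to move; the robot and the scene stay as the last step left them, time stands still between calls to the robot, and variables do not carry over. Pictures are saved under pics/ and viewed, at most 12 in all, crops included, and the job is handed in when it is done.

Besides the shell and the picture viewer there is one more tool, called after ">>>" by a JSON object that holds its "op" and its "data", one argument or row to a line. arm_command: Moves the arm, as the interface text tells. Its arguments: {"type":"object","properties":{"series":{"type":"array"},"hand":{"type":"number"},"grip_force":{"type":"number"}},"required":["series"]}

```bash
mkdir -p pics; cat > h.py <<'E'
import numpy as np, cv2, json
from scipy.spatial.transform import Rotation as R
from workcell import bot
def pose(c,o=None):
    if 'T_tool_cam' in c:
        T=np.eye(4);T[:3,:3]=R.from_euler('xyz',o['tcp_rot'],degrees=True).as_matrix();T[:3,3]=o['ee_pos']
        return T@np.array(c['T_tool_cam'])
    T=np.eye(4);T[:3,:3]=R.from_euler('xyz',c['orientation'],degrees=True).as_matrix();T[:3,3]=c['xyz'];return T
def ray(c,px,o=None):
    T=pose(c,o);u=cv2.undistortPoints(np.array([[px]],float),np.array(c['camera_matrix']),np.array(c['dist_coeffs']))[0,0]
    return T[:3,3],T[:3,:3]@np.array([u[0],-u[1],-1])
def atz(c,px,z,o=None):
    p,d=ray(c,px,o);return p+d*(z-p[2])/d[2]
def proj(c,P,o=None):
    T=np.linalg.inv(pose(c,o));q=T[:3,:3]@np.array(P)+T[:3,3];q=q*[1,-1,-1]
    return cv2.projectPoints(q[None],np.zeros(3),np.zeros(3),np.array(c['camera_matrix']),np.array(c['dist_coeffs']))[0][0,0]
E
python3 - <<'E'
from h import *
o=bot.get_obs();print({k:np.round(v,3).tolist() for k,v in o.items()})
Z=dict(sleeve_mid=0,sleeve_small=0,sleeve_large=0,pin_foot=.012,fixture=0,grip_top=.159,foot=.04,oil_bottle=0,collar=0,gauge_block=0,bearing=0)
for n in ['scene','side','wrist']:
    o=bot.get_obs();c=bot.camera(n);cv2.imwrite(f'pics/{n}0.png',c['color'])
    print(n,c.get('xyz'),c.get('orientation'))
    for t,z in Z.items():
        for m in bot.mark_of(n,t)[:4]:
            print(t,round(m['confidence'],2),np.round(m['location']),np.round(atz(c,m['location'],z,o),3))
E
```

```text
{'time': 0.0, 'q': [0.001, 5.01, 10.035, 95.1, 0.0, 89.999], 'qd': [0.012, -0.062, -0.107, -0.08, -0.061, 0.022], 'joint_efforts': [0.001, -52.039, 46.48, 0.016, 0.0, -0.0], 'ee_pos': [0.55, 0.0, 0.231], 'tcp_rot': [-179.925, -0.0, 90.003], 'wrist_force': [0.223, -0.047, 0.121], 'torque': [0.019, -0.018, 0.018], 'grasp_force': 0.0, 'opening': 0.085}
scene [ 1.23280055 -0.53272584  0.97152911] [45.65642598 -1.16875611 55.89356801]
sleeve_mid 0.8 [223. 376.] [ 0.667 -0.398  0.   ]
sleeve_mid 0.71 [272. 327.] [ 0.613 -0.239  0.   ]
sleeve_mid 0.71 [268. 296.] [ 0.519 -0.2    0.   ]
sleeve_mid 0.71 [319. 291.] [ 0.58  -0.077  0.   ]
sleeve_small 0.69 [238. 286.] [ 0.445 -0.25   0.   ]
sleeve_small 0.3 [326. 320.] [ 0.669 -0.116  0.   ]
sleeve_large 0.73 [210. 334.] [ 0.546 -0.376  0.   ]
sleeve_large 0.52 [417. 200.] [0.439 0.403 0.   ]
pin_foot 0.59 [341. 260.] [0.53  0.031 0.012]
pin_foot 0.35 [372. 344.] [ 0.794 -0.069  0.012]
fixture 0.79 [342. 261.] [ 0.524  0.039 -0.   ]
grip_top 0.58 [417. 202.] [0.573 0.248 0.159]
foot 0.39 [352. 249.] [0.53  0.066 0.04 ]
oil_bottle 0.85 [471. 25
[... 1128 characters left out ...]
ring 0.76 [394. 285.] [ 0.667 -0.127  0.   ]
wrist None None
sleeve_mid 0.98 [296. 364.] [ 0.518 -0.202  0.   ]
sleeve_mid 0.76 [368. 386.] [ 0.609 -0.237  0.   ]
sleeve_mid 0.72 [303. 417.] [ 0.526 -0.288  0.   ]
sleeve_mid 0.58 [360. 281.] [ 0.594 -0.089  0.   ]
sleeve_small 0.82 [237. 392.] [ 0.441 -0.248  0.   ]
sleeve_small 0.34 [302. 181.] [0.529 0.024 0.   ]
sleeve_small 0.15 [409. 430.] [ 0.669 -0.312  0.   ]
pin_foot 0.98 [304. 181.] [0.532 0.026 0.012]
fixture 0.97 [302. 177.] [0.529 0.028 0.   ]
foot 0.72 [310. 139.] [0.539 0.068 0.04 ]
collar 0.55 [410. 430.] [ 0.671 -0.313  0.   ]
gauge_block 0.97 [526. 267.] [ 0.785 -0.073  0.   ]
bearing 0.93 [426. 309.] [ 0.672 -0.126  0.   ]
```

View pics/scene0.png

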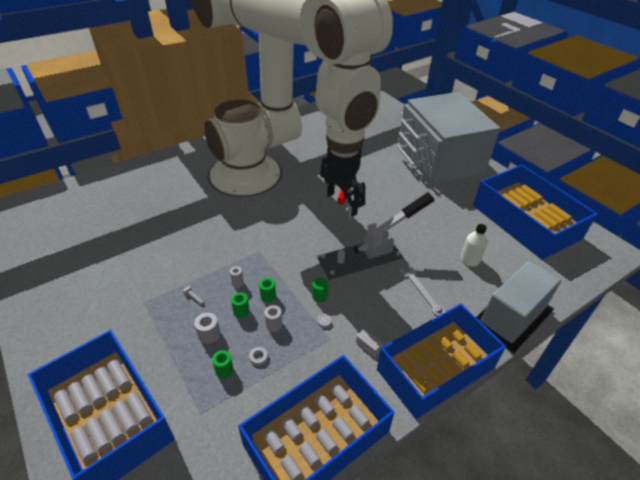

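View pics/side0.png

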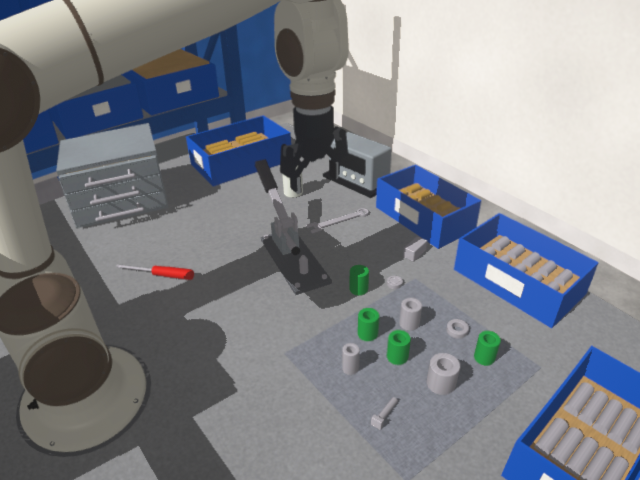

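```bash
python3 - <<'E'
import cv2
i=cv2.imread('pics/wrist0.png');cv2.imwrite('pics/wc.png',cv2.resize(i[80:480,200:500],None,fx=2,fy=1.5*4/3*.75,interpolation=3) if 0 else cv2.resize(i[120:480,180:480],None,fx=1.66,fy=1.66,interpolation=2))
E
```

```text
(no output)
```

View pics/wc.png

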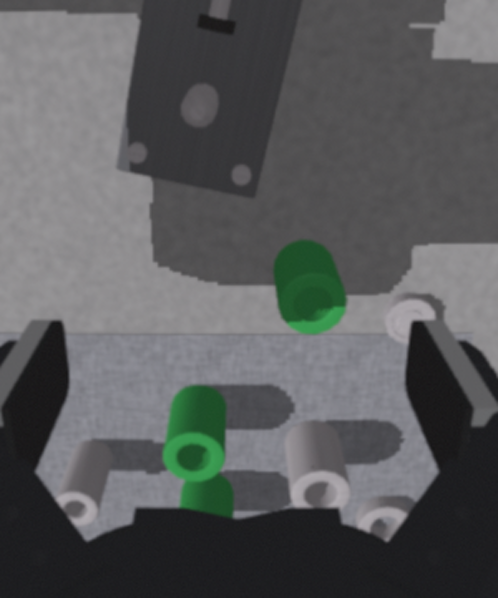

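>>> {"op": "arm_command", "data": {
  "series": [
    [-0.03,0.012,0,0],
    [-0.065,0.026,0,0],
    [-0.1,0.04,0,0],
    [-0.13,0.052,0,0],
    [-0.15,0.06,0,0]
  ],
  "hand": 0.065,
  "grip_force": 40
}}

```text
time: 2.3
ee_pos: [0.6104, -0.1521, 0.2308]
tcp_rot: [-180.0, 0.0, 89.9]
wrist_force: [0.3, -0.6, 0.1]
opening: 0.0648
grasp_force: 0.0
```

```bash
python3 - <<'E'
from h import *
o=bot.get_obs();c=bot.camera('wrist');cv2.imwrite('pics/w1.png',c['color'])
print(o['ee_pos'],o['tcp_rot'],o['opening'],np.round(c['T_tool_cam'],3).tolist(),np.round(c['camera_matrix'],0).tolist())
for t,z in dict(sleeve_mid=0,pin_foot=.012,foot=.04).items():
  for m in bot.mark_of('wrist',t)[:5]: print(t,round(m['confidence'],2),np.round(m['location']),np.round(atz(c,m['location'],z,o),4))
print(proj(c,[.61,-.238,.055],o),proj(c,[.61,-.238,.0],o))
i=c['color'];p=proj(c,[.61,-.238,.03],o).astype(int);y0=max(0,min(330,p[1]-75));x0=max(0,p[0]-100)
cv2.imwrite('pics/w1c.png',cv2.resize(i[y0:y0+150,x0:x0+200],None,fx=4,fy=4,interpolation=2));print(x0,y0)
E
```

```text
[ 0.610445   -0.15210696  0.23080997] [-1.79979049e+02  7.99689245e-03  8.99291466e+01] 0.06484112937334459 [[0.001, 0.948, 0.319, 0.081], [1.0, -0.001, -0.001, 0.001], [-0.0, 0.319, -0.948, -0.142], [0.0, 0.0, 0.0, 1.0]] [[360.0, 0.0, 322.0], [0.0, 360.0, 244.0], [0.0, 0.0, 1.0]]
sleeve_mid 0.81 [322. 277.] [ 0.6102 -0.2363  0.    ]
sleeve_mid 0.7 [357. 388.] [ 0.6548 -0.3923  0.    ]
sleeve_mid 0.69 [173. 285.] [ 0.4386 -0.2464 -0.    ]
sleeve_mid 0.68 [251. 314.] [ 0.5269 -0.2839  0.    ]
sleeve_mid 0.6 [307. 143.] [ 0.5954 -0.0896  0.    ]
foot 0.25 [171. 285.] [ 0.4557 -0.2278  0.04  ]
[321.30703482 301.33273161] [321.44594247 278.48985495]
221 215
```

View pics/w1c.png

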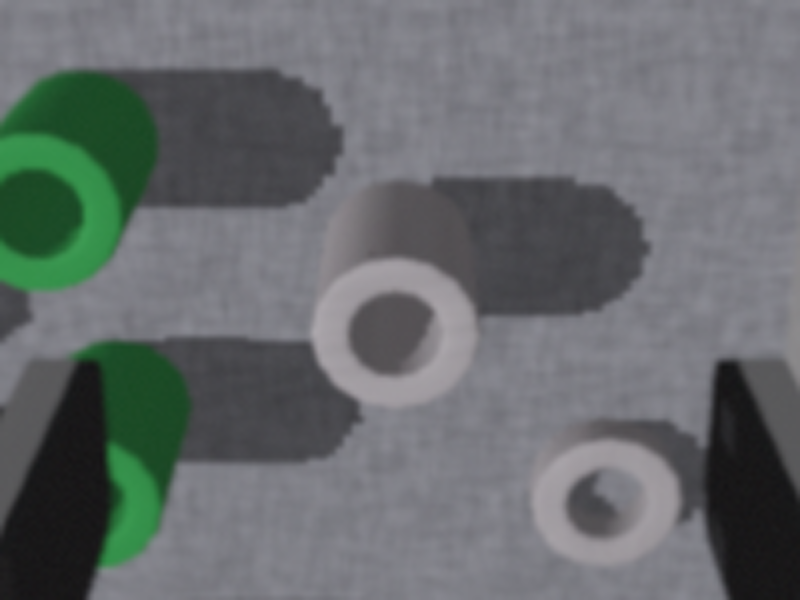

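>>> {"op": "arm_command", "data": {
  "series": [
    [-0.02,0,0.03,0],
    [-0.045,-0.001,0.06,0],
    [-0.07,-0.001,0.09,0],
    [-0.085,-0.001,0.12,0],
    [-0.085,-0.001,0.13,0]
  ]
}}

```text
time: 3.0
ee_pos: [0.6073, -0.235, 0.0979]
tcp_rot: [-179.8, -0.1, 90.0]
wrist_force: [-0.7, -0.4, -0.0]
opening: 0.0652
grasp_force: 0.0
```

>>> {"op": "arm_command", "data": {
  "series": [
    [0,0,0,0],
    [0,0,0,0],
    [0,0,0,0],
    [0,0,0,0],
    [0,0,0,0]
  ]
}}

```text
time: 3.5
ee_pos: [0.6095, -0.2347, 0.1023]
tcp_rot: [179.9, 0.0, 90.0]
wrist_force: [-0.2, -1.4, -0.0]
opening: 0.0651
grasp_force: 0.0
```

```bash
python3 - <<'E'
from h import *
o=bot.get_obs();c=bot.camera('wrist');cv2.imwrite('pics/w2.png',cv2.resize(c['color'][240:480,160:480],None,fx=2,fy=2))
print(o['ee_pos'],o['tcp_rot'])
T={'camera_matrix':[[360,0,322],[0,360,244],[0,0,1]]}
p=o['ee_pos']; print('grasp centre proj',proj(c,[p[0],p[1],.055],o), proj(c,[.609,-.2355,.055],o))
E
```

```text
[ 0.60947071 -0.2347447   0.10231598] [1.79921281e+02 3.03952593e-02 9.00302935e+01]
grasp centre proj [321.09013191 272.50358909] [320.26709601 273.71941889]
```

View pics/w2.png

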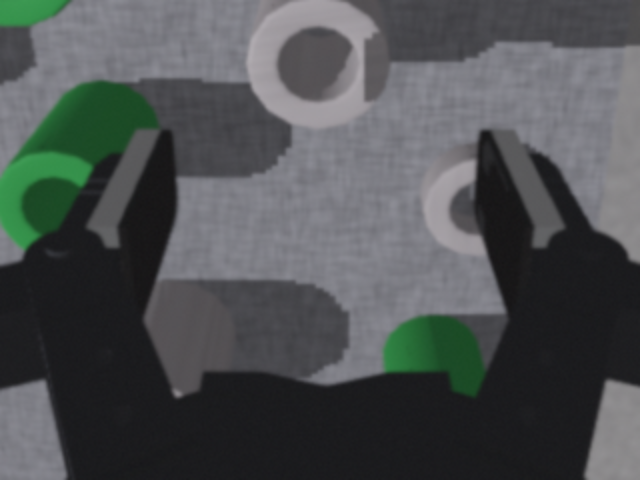

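>>> {"op": "arm_command", "data": {
  "series": [
    [0,-0.001,0.02,0],
    [0,-0.001,0.045,0],
    [0,-0.001,0.065,0],
    [0,-0.001,0.075,0],
    [0,-0.001,0.075,0]
  ]
}}

```text
time: 4.05
ee_pos: [0.6072, -0.2347, 0.0249]
tcp_rot: [-179.9, -0.0, 90.0]
wrist_force: [0.2, 0.4, 0.8]
opening: 0.0652
grasp_force: 0.0
```

>>> {"op": "arm_command", "data": {
  "series": [
    [0,0,0,0],
    [0,0,0,0],
    [0,0,0,0],
    [0,0,0,0],
    [0,0,0,0]
  ],
  "hand": 0.03,
  "grip_force": 50
}}

```text
time: 4.55
ee_pos: [0.6089, -0.2353, 0.0281]
tcp_rot: [179.9, 0.1, 90.0]
wrist_force: [-0.2, 0.3, 6.5]
opening: 0.041
grasp_force: 51.5
```

>>> {"op": "arm_command", "data": {
  "series": [
    [0,0,0,0],
    [0,0,0,0],
    [0,0,0,0],
    [0,0,0,0],
    [0,0,0,0]
  ]
}}

```text
time: 5.05
ee_pos: [0.6089, -0.2353, 0.0281]
tcp_rot: [179.9, 0.1, 90.0]
wrist_force: [0.2, -0.7, 5.9]
opening: 0.0406
grasp_force: 51.5
```

>>> {"op": "arm_command", "data": {
  "series": [
    [0,0,-0.02,0],
    [0,0,-0.05,0],
    [0,0,-0.08,0],
    [0,0,-0.11,0],
    [0,0,-0.13,0]
  ]
}}

```text
time: 5.55
ee_pos: [0.6083, -0.2351, 0.1588]
tcp_rot: [179.9, 0.0, 90.0]
wrist_force: [1.3, -0.6, -3.4]
opening: 0.041
grasp_force: 51.4
```

```bash
python3 - <<'E'
from h import *
o=bot.get_obs();print(o['ee_pos'],o['opening'],o['grasp_force'],o['wrist_force'])
for n in ['scene','side']:
  c=bot.camera(n)
  for t,z in dict(pin_foot=.012,foot=.04,grip_top=.159).items():
    for m in bot.mark_of(n,t)[:1]: print(n,t,round(m['confidence'],2),np.round(m['location']),np.round(atz(c,m['location'],z,o),4))
E
```

```text
[ 0.60832142 -0.23512477  0.15884623] 0.04095504820748763 51.375156193971634 [ 1.31747087 -0.62989869 -3.35104543]
scene pin_foot 0.71 [340. 261.] [0.5303 0.0263 0.012 ]
scene foot 0.69 [341. 262.] [0.5558 0.0107 0.04  ]
scene grip_top 0.63 [417. 202.] [0.5737 0.2477 0.159 ]
side pin_foot 0.64 [309. 270.] [0.5424 0.0247 0.012 ]
side foot 0.37 [297. 253.] [0.5378 0.0645 0.04  ]
side grip_top 0.93 [267. 172.] [0.585  0.2481 0.159 ]
```

>>> {"op": "arm_command", "data": {
  "series": [
    [0.025,-0.01,0,0.04],
    [0.06,-0.025,0,0.08],
    [0.1,-0.042,0,0.12],
    [0.14,-0.06,0,0.16],
    [0.165,-0.07,0,0.2]
  ]
}}

```text
time: 6.45
ee_pos: [0.5363, -0.0678, 0.1555]
tcp_rot: [-179.9, -0.0, 78.5]
wrist_force: [0.2, -0.5, -3.0]
opening: 0.0405
grasp_force: 51.6
```

>>> {"op": "arm_command", "data": {
  "series": [
    [0,0,0,0],
    [0,0,0,0],
    [0,0,0,0],
    [0,0,0,0],
    [0,0,0,0]
  ]
}}

```text
time: 6.95
ee_pos: [0.5382, -0.0707, 0.1559]
tcp_rot: [-180.0, 0.0, 78.5]
wrist_force: [0.6, -0.5, -2.7]
opening: 0.041
grasp_force: 51.6
```

```bash
python3 - <<'E'
from h import *
o=bot.get_obs();c=bot.camera('wrist');cv2.imwrite('pics/w3.png',c['color'])
print(o['ee_pos'],o['tcp_rot'])
for t,z in dict(pin_foot=.012,foot=.04,fixture=0,sleeve_mid=0).items():
  for m in bot.mark_of('wrist',t)[:2]: print(t,round(m['confidence'],2),np.round(m['location']),np.round(atz(c,m['location'],z,o),4))
print('pin top if .532,.027:',proj(c,[.532,.027,.057],o),'held bottom centre',proj(c,np.array(o['ee_pos'])-[0,0,.028],o))
E
```

```text
[ 0.53815676 -0.07071926  0.15593829] [-1.79972964e+02  5.87270170e-03  7.84849876e+01]
pin_foot 0.7 [285. 104.] [0.5306 0.0284 0.012 ]
foot 0.93 [278.  34.] [0.5381 0.0694 0.04  ]
fixture 0.67 [286. 108.] [0.5295 0.0259 0.    ]
sleeve_mid 0.87 [322. 286.] [ 0.5271 -0.1297  0.    ]
sleeve_mid 0.75 [477. 466.] [ 0.6572 -0.3926  0.    ]
pin top if .532,.027: [280.73820365 101.81013986] held bottom centre [320.87058308 287.41644813]
```

View pics/w3.png

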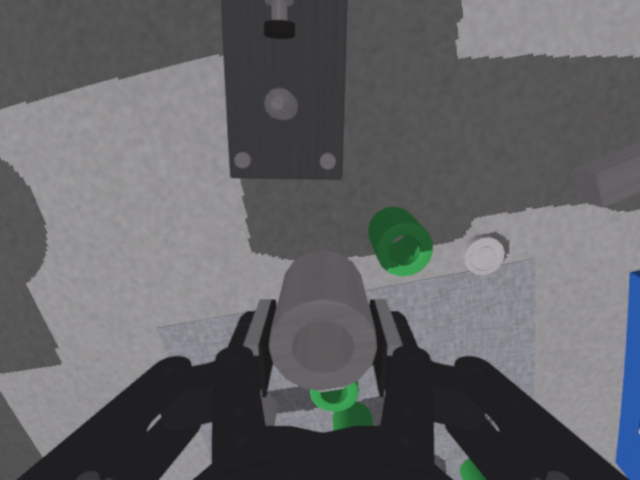

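```bash
python3 - <<'E'
from h import *
i=cv2.imread('pics/w3.png')
cv2.imwrite('pics/w3c.png',cv2.resize(i[70:190,210:370],None,fx=5,fy=5,interpolation=2))
o={'ee_pos':[0.53815676,-0.07071926,0.15593829],'tcp_rot':[-179.973,.006,78.485]}
c=bot.camera('wrist')
for px,z in [((232,178),.012),((343,179),.012),((278,102),.057),((242.5,160),.012),((328,160.5),.012),((280,29),.04)]:
    print(px,np.round(atz(c,px,z,o),4))
E
```

```text
(232, 178) [ 0.4765 -0.0173  0.012 ]
(343, 179) [ 0.5627 -0.0358  0.012 ]
(278, 102) [0.5303 0.0272 0.057 ]
(242.5, 160) [ 0.4884 -0.0054  0.012 ]
(328, 160.5) [ 0.5539 -0.0192  0.012 ]
(280, 29) [0.5401 0.072  0.04  ]
```

View pics/w3c.png

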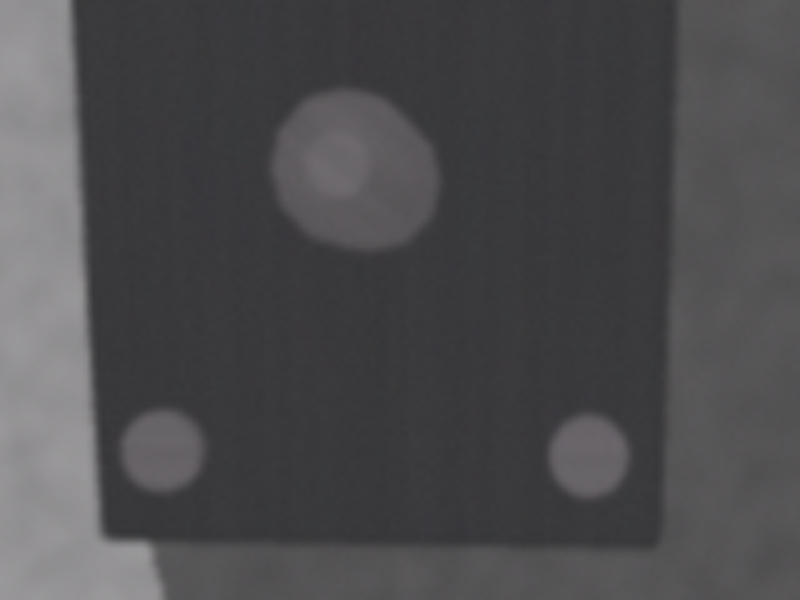

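```bash
python3 - <<'E'
from h import *
o={'ee_pos':[0.53815676,-0.07071926,0.15593829],'tcp_rot':[-179.973,.006,78.485]}
c=bot.camera('wrist');p=np.array(o['ee_pos'])
print(proj(c,p+[0,0,.027],o),np.round(atz(c,(323.3,345.5),p[2]+.027,o)-p,4))
Rm=R.from_euler('xyz',bot.get_obs()['tcp_rot'],degrees=True).as_matrix()
print(bot.get_obs()['ee_pos'],Rm.T@(np.array([.530,.027,p[2]])-p))
i=cv2.imread('pics/w3.png');cv2.imwrite('pics/w3d.png',cv2.resize(i[240:420,240:400],None,fx=3,fy=3,interpolation=2))
E
```

```text
[320.31121127 350.38814033] [0.0015 0.0019 0.027 ]
[ 0.53802863 -0.07006904  0.15626706] [ 9.41496865e-02 -2.74120965e-02  1.32010346e-06]
```

View pics/w3d.png

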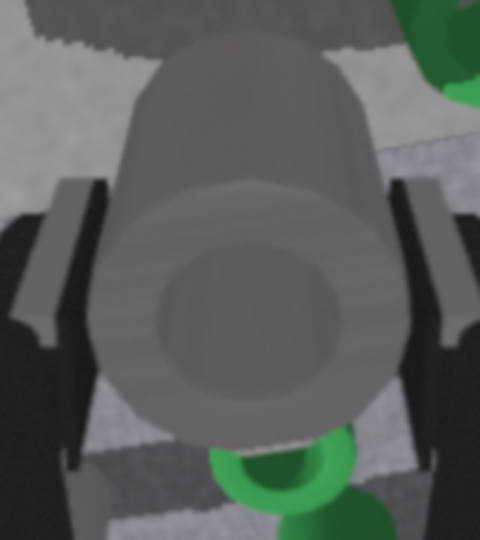

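>>> {"op": "arm_command", "data": {
  "series": [
    [0.02,-0.006,0,0],
    [0.045,-0.014,0,0],
    [0.07,-0.022,0.01,0],
    [0.085,-0.027,0.03,0],
    [0.091,-0.028,0.05,0]
  ]
}}

```text
time: 7.8
ee_pos: [0.5287, 0.0262, 0.1061]
tcp_rot: [179.9, -0.0, 78.6]
wrist_force: [0.0, -0.5, -2.5]
opening: 0.0406
grasp_force: 51.7
```

>>> {"op": "arm_command", "data": {
  "series": [
    [0,0,0,0],
    [0,0,0,0],
    [0,0,0,0],
    [0,0,0,0],
    [0,0,0,0]
  ]
}}

```text
time: 8.3
ee_pos: [0.5291, 0.0244, 0.1071]
tcp_rot: [179.9, -0.0, 78.5]
wrist_force: [-0.2, 0.1, -1.8]
opening: 0.0408
grasp_force: 51.6
```

```bash
python3 - <<'E'
from h import *
o=bot.get_obs();p=np.array(o['ee_pos'])
Rm=R.from_euler('xyz',o['tcp_rot'],degrees=True).as_matrix()
print(p,o['tcp_rot'],o['wrist_force'],Rm.T@(np.array([.5285,.0251,.040])-p))
c=bot.camera('side')
q=proj(c,[.53,.027,.06],o).astype(int);print(q)
cv2.imwrite('pics/s4.png',cv2.resize(c['color'][q[1]-90:q[1]+60,q[0]-100:q[0]+100],None,fx=4,fy=4,interpolation=2))
E
```

```text
[0.52905455 0.02436451 0.10705444] [ 1.79935768e+02 -1.35466334e-02  7.85031871e+01] [-0.15443001  0.12523608 -1.78138732] [ 0.00059435 -0.00076519  0.06705377]
[303 254]
```

View pics/s4.png

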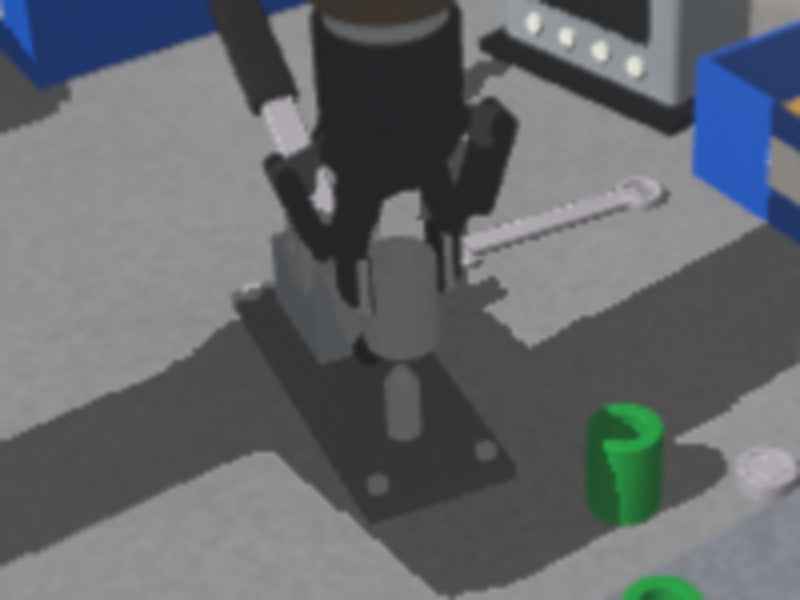

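>>> {"op": "arm_command", "data": {
  "series": [
    [0.0005,-0.001,0.008,0],
    [0.0005,-0.001,0.016,0],
    [0.0005,-0.001,0.024,0],
    [0.0005,-0.001,0.032,0],
    [0.0005,-0.001,0.04,0]
  ]
}}

```text
time: 8.85
ee_pos: [0.5277, 0.0255, 0.0654]
tcp_rot: [-180.0, -0.0, 78.5]
wrist_force: [0.6, 0.0, -2.7]
opening: 0.0406
grasp_force: 51.7
```

>>> {"op": "arm_command", "data": {
  "series": [
    [0,0,0.006,0],
    [0,0,0.012,0],
    [0,0,0.018,0],
    [0,0,0.023,0],
    [0,0,0.026,0]
  ]
}}

```text
time: 9.35
ee_pos: [0.5278, 0.0255, 0.0399]
tcp_rot: [-180.0, -0.0, 78.5]
wrist_force: [-3.8, 5.9, 23.8]
opening: 0.0407
grasp_force: 54.8
```

>>> {"op": "arm_command", "data": {
  "series": [
    [0,0,0,0],
    [0,0,0,0],
    [0,0,0,0],
    [0,0,0,0],
    [0,0,0,0]
  ]
}}

```text
time: 9.85
ee_pos: [0.5278, 0.0255, 0.0403]
tcp_rot: [-180.0, -0.0, 78.5]
wrist_force: [0.9, 2.0, -3.8]
opening: 0.0406
grasp_force: 51.6
```

>>> {"op": "arm_command", "data": {
  "series": [
    [0,0,0.001,0],
    [0,0,0.001,0],
    [0,0,0.001,0],
    [0,0,0.001,0],
    [0,0,0.001,0]
  ]
}}

```text
time: 10.35
ee_pos: [0.5279, 0.0256, 0.0401]
tcp_rot: [180.0, -0.0, 78.5]
wrist_force: [-3.0, 1.8, 5.5]
opening: 0.0405
grasp_force: 52.3
```

>>> {"op": "arm_command", "data": {
  "series": [
    [0,0,0,0],
    [0,0,0,0],
    [0,0,0,0],
    [0,0,0,0],
    [0,0,0,0]
  ],
  "hand": 0.065
}}

```text
time: 10.85
ee_pos: [0.5277, 0.0254, 0.0392]
tcp_rot: [-180.0, 0.0, 78.5]
wrist_force: [-0.9, -0.0, 0.9]
opening: 0.0651
grasp_force: 0.0
```

>>> {"op": "arm_command", "data": {
  "series": [
    [0,0,-0.02,0],
    [0,0,-0.05,0],
    [0,0,-0.09,0],
    [0,0,-0.13,0],
    [0,0,-0.16,0]
  ]
}}

```text
time: 11.35
ee_pos: [0.528, 0.0254, 0.202]
tcp_rot: [179.9, -0.0, 78.5]
wrist_force: [-0.1, 0.5, -0.1]
opening: 0.0649
grasp_force: 0.0
```

```bash
python3 - <<'E'
from h import *
o=bot.get_obs();print(o['ee_pos'],o['tcp_rot'],o['wrist_force'],o['time'])
for n in ['side','scene','wrist']:
  o=bot.get_obs();c=bot.camera(n)
  for t,z in dict(sleeve_mid=.012,grip_top=.159).items():
    for m in bot.mark_of(n,t)[:5]:
      P=atz(c,m['location'],z,o)
      if t!='sleeve_mid' or abs(P[1]-.027)<.03: print(n,t,round(m['confidence'],2),np.round(m['location']),np.round(P,4))
  if n=='side':
    q=proj(c,[.54,.06,.06],o).astype(int)
    cv2.imwrite('pics/s5.png',cv2.resize(c['color'][q[1]-90:q[1]+60,q[0]-100:q[0]+100],None,fx=4,fy=4,interpolation=2))
E
```

```text
[0.52799902 0.02542419 0.201956  ] [ 1.79882265e+02 -2.43052168e-02  7.85400881e+01] [-0.05919008  0.53136947 -0.07539999] 11.35
side sleeve_mid 0.56 [303. 273.] [0.5254 0.0254 0.012 ]
side grip_top 0.64 [264. 173.] [0.5741 0.2471 0.159 ]
side grip_top 0.33 [444. 384.] [ 0.4389 -0.4566  0.159 ]
scene sleeve_mid 0.63 [338. 263.] [0.5355 0.0181 0.012 ]
scene grip_top 0.84 [416. 203.] [0.5762 0.2406 0.159 ]
wrist sleeve_mid 0.58 [322. 219.] [0.5265 0.0204 0.012 ]
```

View pics/s5.png

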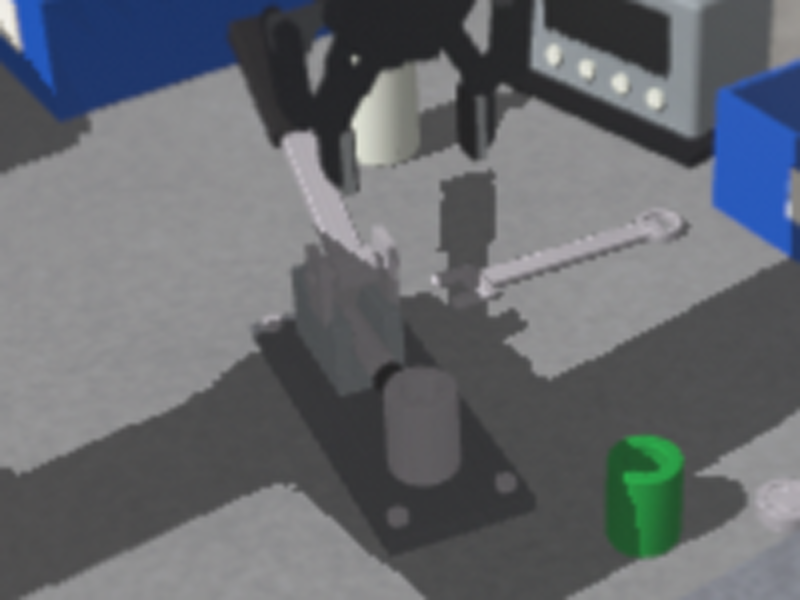

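>>> {"op": "arm_command", "data": {
  "series": [
    [0.02,0,0,0],
    [0.05,0,0,0],
    [0.08,0,0,0],
    [0.11,0.001,0,0],
    [0.14,0.001,0,0]
  ],
  "hand": 0,
  "grip_force": 40
}}

```text
time: 12.3
ee_pos: [0.5565, 0.1635, 0.1985]
tcp_rot: [-179.9, 0.0, 78.5]
wrist_force: [-0.4, -0.3, -0.2]
opening: -0.0003
grasp_force: 0.0
```

>>> {"op": "arm_command", "data": {
  "series": [
    [0.03,0,0,0],
    [0.055,0,0,0],
    [0.07,0,0,0],
    [0.079,0,0,0],
    [0.079,0,0,0]
  ]
}}

```text
time: 12.8
ee_pos: [0.5722, 0.2403, 0.1987]
tcp_rot: [-180.0, 0.0, 78.6]
wrist_force: [0.0, -0.3, 0.6]
opening: 0.0004
grasp_force: 0.0
```

```bash
python3 - <<'E'
from h import *
o=bot.get_obs();p=np.array(o['ee_pos']);print(p,o['tcp_rot'],o['wrist_force'],o['opening'])
Rm=R.from_euler('xyz',o['tcp_rot'],degrees=True).as_matrix()
s,k=np.sin(np.radians(11.8)),np.cos(np.radians(11.8))
for th in [0,.1,.2,.3,.4,.5]:
  a=.5-th;y=.1+.14*np.cos(a)-.008*np.sin(a);z=.085+.14*np.sin(a)+.008*np.cos(a)
  print(th,np.round(Rm.T@(np.array([.528+y*s,.0255+y*k,z])-p),4))
for n in ['side','scene']:
  c=bot.camera(n)
  for m in bot.mark_of(n,'grip_top')[:2]: print(n,m['confidence'],m['location'],proj(c,[.573,.240,.159],o))
  if n=='side':
    q=proj(c,[.57,.24,.16],o).astype(int)
    cv2.imwrite('pics/s6.png',cv2.resize(c['color'][max(0,q[1]-75):q[1]+75,q[0]-100:q[0]+100],None,fx=4,fy=4,interpolation=2))
E
```

```text
[0.57217682 0.24026228 0.19872163] [-1.79958730e+02  3.13149784e-02  7.85845024e+01] [ 0.03138457 -0.33072096  0.56450393] 0.00043954254600269533
0 [-0.0002  0.0007  0.0396]
0.1 [0.0066 0.0008 0.0518]
0.2 [0.0122 0.0008 0.0647]
0.3 [0.0164 0.0008 0.0781]
0.4 [0.0193 0.0009 0.0918]
0.5 [0.0208 0.0009 0.1057]
side 0.92 [263.6, 171.0] [265.03163343 174.51040007]
scene 0.66 [418.4, 200.5] [414.93500879 202.64092805]
```

View pics/s6.png

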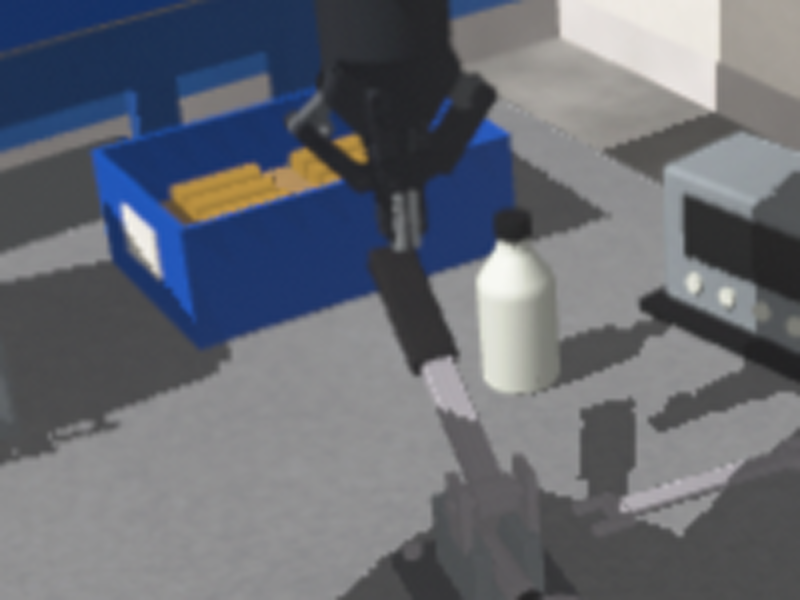

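>>> {"op": "arm_command", "data": {
  "series": [
    [0,0.001,0.01,0],
    [0,0.001,0.02,0],
    [0,0.001,0.028,0],
    [0,0.001,0.034,0],
    [0,0.001,0.039,0]
  ]
}}

```text
time: 13.5
ee_pos: [0.573, 0.2396, 0.1596]
tcp_rot: [-180.0, 0.0, 78.5]
wrist_force: [0.3, 0.3, 2.3]
opening: 0.0004
grasp_force: 0.9
```

>>> {"op": "arm_command", "data": {
  "series": [
    [0.002,0,0.003,0],
    [0.003,0,0.006,0],
    [0.005,0,0.009,0],
    [0.006,0,0.012,0],
    [0.007,0,0.0125,0]
  ]
}}

```text
time: 14.0
ee_pos: [0.5747, 0.2466, 0.1475]
tcp_rot: [180.0, 0.0, 78.5]
wrist_force: [-0.1, -1.6, 1.1]
opening: -0.0003
grasp_force: 1.0
```

Contact is made; I'll follow the arc down (offsets from the pose at about 0.1 rad).

>>> {"op": "arm_command", "data": {
  "series": [
    [0.002,0,0.005,0],
    [0.004,0,0.01,0],
    [0.006,0,0.015,0],
    [0.008,0,0.02,0],
    [0.01,0,0.026,0]
  ]
}}

```text
time: 14.5
ee_pos: [0.5767, 0.2562, 0.1214]
tcp_rot: [180.0, 0.0, 78.5]
wrist_force: [0.9, -2.2, 2.7]
opening: -0.0001
grasp_force: 1.6
```

>>> {"op": "arm_command", "data": {
  "series": [
    [0.001,0,0.005,0],
    [0.002,0,0.01,0],
    [0.003,0,0.015,0],
    [0.004,0,0.02,0],
    [0.004,0,0.025,0]
  ]
}}

```text
time: 15.0
ee_pos: [0.5776, 0.2605, 0.0968]
tcp_rot: [180.0, -0.0, 78.5]
wrist_force: [1.2, -0.8, 6.9]
opening: 0.0003
grasp_force: 3.4
```

>>> {"op": "arm_command", "data": {
  "series": [
    [0,0,0,0],
    [0,0,0,0],
    [0,0,0,0],
    [0,0,0,0],
    [0,0,0,0]
  ]
}}

```text
time: 15.5
ee_pos: [0.5776, 0.2604, 0.0972]
tcp_rot: [180.0, -0.0, 78.5]
wrist_force: [0.5, -2.3, 7.3]
opening: -0.0002
grasp_force: 3.3
```

>>> {"op": "arm_command", "data": {
  "series": [
    [0,0,0.001,0],
    [0,0,0.002,0],
    [0,0,0.003,0],
    [0,0,0.004,0],
    [0,0,0.004,0]
  ]
}}

```text
time: 16.0
ee_pos: [0.5777, 0.2607, 0.0934]
tcp_rot: [179.9, -0.1, 78.6]
wrist_force: [0.2, -1.5, 9.0]
opening: 0.0002
grasp_force: 3.9
```

>>> {"op": "arm_command", "data": {
  "series": [
    [0,0,0,0],
    [0,0,0,0],
    [0,0,0,0],
    [0,0,0,0],
    [0,0,0,0]
  ]
}}

```text
time: 16.5
ee_pos: [0.5777, 0.2607, 0.0935]
tcp_rot: [179.9, -0.1, 78.5]
wrist_force: [-0.3, -0.7, 7.5]
opening: -0.0002
grasp_force: 3.9
```

```bash
python3 - <<'E'
from h import *
o=bot.get_obs();print(o['ee_pos'],o['wrist_force'],o['time'])
for n in ['side','scene']:
  c=bot.camera(n);p=np.array(o['ee_pos'])
  for t,P in dict(grip_top=p,foot=[.528+.0215*.2045,.0255+.0215*.979,.04],sleeve_mid=[.528,.0255,.012]).items():
    print(n,t,proj(c,P,o),[(round(m['confidence'],2),m['location']) for m in bot.mark_of(n,t)[:5]])
E
```

```text
[0.57767282 0.26068057 0.09346712] [-0.28139105 -0.72595752  7.46264189] 16.5
side grip_top [264.46386686 193.61397849] [(0.85, [264.0, 194.7])]
side foot [299.27769492 257.32454465] [(0.53, [265.3, 192.5]), (0.22, [307.6, 269.9])]
side sleeve_mid [303.59414451 272.11861514] [(0.87, [486.7, 357.0]), (0.76, [300.2, 270.0]), (0.67, [370.5, 334.9]), (0.56, [398.3, 356.9])]
scene grip_top [417.79242276 218.76057249] [(0.98, [417.7, 220.4])]
scene foot [346.50355798 251.70976537] [(0.39, [344.3, 250.0])]
scene sleeve_mid [339.0007426  260.59892837] [(0.89, [265.8, 294.4]), (0.68, [240.3, 312.4]), (0.62, [223.8, 372.7]), (0.6, [318.2, 295.2]), (0.51, [340.7, 261.9])]
```

```bash
python3 -c "
from workcell import bot
print(bot.job_done())"
```

```text
the job is handed in; nothing more can be done
None
```

I placed the middle steel sleeve over the pin, fully down on the plate, and let go of it. I handed the job in at about 17 s with the fingers holding the handle level (grip at 93.5 mm, about 8 N), and no verdict came back.

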